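Press home a curved row of tube caps

ROBOT

A 6-joint arm with a two-finger parallel gripper is mounted at the origin on the work surface. World frame = base frame: x ahead of the robot, y to its left, z up, the work surface at z = 0. Lengths are in m, angles in rad, forces in N, time in s.
With the tool pointing down it reaches from about 0.25 to 0.775 m from the base axis. Payload 4 kg.
Tool frame: the origin (TCP) lies at the very end of the fingers, on their centre line; the grasp point (between the pads) lies 19 mm behind it (ctrl.grasp_offset is the distance from the TCP to the grasp point, in m); z points along the fingers, y is the line along which they close (so a half turn about z gives the same grasp; the last joint's range is limited). The gripper opens to 85 mm and grips with 20 to 120 N. Pads are 22 mm wide; open, the fingers measure 114 mm over their backs; the gripper's body (76 mm by 85 mm) begins 54 mm behind the grasp point. The pads swing forward as they close: fully open they stand 13 mm farther back than shut.
Start: joints at [-1.439, 0.087, 1.371, -0, 1.684, -0.103], TCP at [0.128, -0.535, 0.231] pointing down, gripper open.
Joint ranges: [-3.1, 3.1], [-0.76, 2.03], [0.27, 2.55], [-1.08, 4.22], [0.17, 2.65], [-2.57, 2.57]. Speed limits (rad/s): [2.79, 2.79, 3.14, 3.14, 3.14, 3.14].

INTERFACE

Orientations are given as a unit quaternion [x, y, z, w].
In Python, from station import ctrl gives the robot as it stands.
- The arm moves only by the tool play_rows, never from a script. Its argument "series" is a list of rows, each a list of 7 numbers: the shift along the tool's x, y, z in m, then the turn, a rotation vector about the tool's x, y, z in rad, then the opening, from 0 (shut) to 1 (fully open). In form: [[x, y, z, wx, wy, wz, gripper], ...]. A call has 1 to 5 rows; each row is the pose to reach, as a shift and turn from the pose commanded when the call began, along the tool's axes at that moment; what a row does not reach only later rows make up. A row lasts 1/8 s, in which the tool goes at most 62.5 mm and 10.7 degrees, less where a joint would pass 70% of its speed; a pose out of reach is approached as far as the arm can. A call with a gripper value outside its range is refused whole. The fingers move at their own pace and stop on an object; the grip force is fixed at half the most. Time passes only in rows, so rows that repeat a pose let the fingers close. It gives the time, the measured TCP pose, the force, the opening and the grip force at its end, in the units of the state.
- ctrl.state(): the state, without advancing time (a new reading comes with each control period).
- ctrl.get_image(name): name is "side" or "top"; returns a dict with "img" (480x640x3 uint8, red, green, blue), "depth" (480x640 float32, m along the optical axis (not along the pixel's ray), 0 where there is no reading), "mtx" (3x3 intrinsics, pixels), "rvec" (rotation vector, rad) and "tvec" (3), from world to camera coordinates, as OpenCV has them. Camera axes: x right, y down, z forward; pixel columns grow to the right and rows downward; lengths in m; the calibration is good to about 2 mm. A picture is of the moment at which its call begins.
- ctrl.close_job(): hands the job in; it is judged then, once.
The state is a dict: "time_s": time; "joints": joint angles; "dq": joint speeds; "joint_efforts": joint torques, N m; "tcp_pos": TCP position; "tcp_rot": TCP orientation; "ft_force": force on the tool from outside, world axes, zero at the start; "wrist_torque": the same for the moment, N m; "gripper_width": opening from 0.0 (shut) to 1.0 (fully open); "gripper_force": force on a finger pad.
Only numpy, scipy, OpenCV 4.12 (cv2) and the standard library are available. Lean on these libraries where they do the work, as an engineer would, in place of code of your own. Each camera call takes 0.05 s, during which the arm holds its last target. There are 200 camera calls.

TASK

The six push-on caps on the tubes in the curved rack are still loose. Starting at the end with the upright pin, follow the row with the fingertips and press each cap gently down until it is fully home, one after the other, in a single low pass: keep the fingertips within about two centimetres of the caps until the last one is down. Pick nothing up, do not shove or tip the rack, leave everything else where it stands, and finish clear of everything.

Things in the scene. Friction and masses are not known exactly. Their poses are not given: they have to be found in the camera images.
- rack: loose white plastic rack, part of a ring, 55 mm high, about 1.2 kg; six clear tubes in one curved row, each with a push-on cap. Origin at the underside, z up. In its frame the tubes stand on a circle of radius 130 mm about (-115, 0) mm, at -40, -24, -8, 8, 24, 40 degrees from +x (caps 1 to 6, 36 mm apart); the curve's hollow side faces -x
- pin_top (a point): top of the thin bare steel pin (9 mm across, top 115 mm above the bench) that stands upright on the rack just beyond cap 1, 41 mm from its axis; it marks the end where the row starts
- rack_end (a point): point on the rack's top plate, 55 mm above the bench, on the axis of the last tube (cap 6, the end without the pin)
- cap1_top (a point): centre of the top of cap 1, counted from the pin end: round black plastic cap 19 mm across, 20 mm high, slightly domed, top about 96 mm above the bench while loose and 90 mm when home
- cap1 (a joint): how far cap 1 is pushed down: 0 = loose (6 mm proud; starts between 0 and 0.0012), 0.006 m = fully home against its stop; slides stiffly at about 3 N, stays where it is left and cannot come off
- cap2_top (a point): centre of the top of cap 2, counted from the pin end: round black plastic cap 19 mm across, 20 mm high, slightly domed, top about 96 mm above the bench while loose and 90 mm when home
- cap2 (a joint): how far cap 2 is pushed down: 0 = loose (6 mm proud; starts between 0 and 0.0012), 0.006 m = fully home against its stop; slides stiffly at about 3 N, stays where it is left and cannot come off
- cap3_top (a point): centre of the top of cap 3, counted from the pin end: round black plastic cap 19 mm across, 20 mm high, slightly domed, top about 96 mm above the bench while loose and 90 mm when home
- cap3 (a joint): how far cap 3 is pushed down: 0 = loose (6 mm proud; starts between 0 and 0.0012), 0.006 m = fully home against its stop; slides stiffly at about 3 N, stays where it is left and cannot come off
- cap4_top (a point): centre of the top of cap 4, counted from the pin end: round black plastic cap 19 mm across, 20 mm high, slightly domed, top about 96 mm above the bench while loose and 90 mm when home
- cap4 (a joint): how far cap 4 is pushed down: 0 = loose (6 mm proud; starts between 0 and 0.0012), 0.006 m = fully home against its stop; slides stiffly at about 3 N, stays where it is left and cannot come off
- cap5_top (a point): centre of the top of cap 5, counted from the pin end: round black plastic cap 19 mm across, 20 mm high, slightly domed, top about 96 mm above the bench while loose and 90 mm when home
- cap5 (a joint): how far cap 5 is pushed down: 0 = loose (6 mm proud; starts between 0 and 0.0012), 0.006 m = fully home against its stop; slides stiffly at about 3 N, stays where it is left and cannot come off
- cap6_top (a point): centre of the top of cap 6, counted from the pin end: round black plastic cap 19 mm across, 20 mm high, slightly domed, top about 96 mm above the bench while loose and 90 mm when home
- cap6 (a joint): how far cap 6 is pushed down: 0 = loose (6 mm proud; starts between 0 and 0.0012), 0.006 m = fully home against its stop; slides stiffly at about 3 N, stays where it is left and cannot come off
- dropper: amber dropper bottle, 32 mm across, 83 mm high, in the hollow of the rack's curve; loose bystander, origin at the centre of its underside
- jar: glass jar with black lid, 52 mm across, 68 mm high, by the outer side of the rack's curve; loose bystander, origin at the centre of its underside
- vial: small glass vial with black screw cap, 26 mm across, 53 mm high, on the bench beyond the cap 6 end of the rack, not part of the row; loose bystander, origin at the centre of its underside
- beaker: glass beaker, 70 mm across, 90 mm high, on the left; loose bystander, origin at the centre of its underside
- wash_bottle: white plastic bottle with blue cap, 68 mm across, 160 mm high, on the left; loose bystander, origin at the centre of its underside
- tip_box: orange pipette-tip box with clear lid, 85 x 120 x 68 mm, on the right; loose bystander, origin at the centre of its underside
- marker: marker pen lying flat, 130 mm long, 13 mm thick, on the right; loose bystander, origin at the centre of its underside

How it is judged:
By the outcome, as a careful person would: the job done as asked, in the order asked, and still so for the second after the job is handed in, with the robot touching nothing.
It also fails if it takes over 51 s, if anything falls off the work surface, if the arm or the gripper's body presses on something with over 40 N, if the wrist force passes 120 N, or if a joint passes its speed limit or range.

## Working session

There is one attempt and no reset: what is moved stays moved. The work goes in short steps, Python scripts to look and compute and a tool call to move; the robot and the scene stay as the last step left them, time stands still between calls to the robot, and variables do not carry over. Pictures are saved under pics/ and viewed, at most 10 in all, crops included, and the job is handed in when it is done.

Besides the shell and the picture viewer there is one more tool, called after "Emit:" as name(argument=value, ...), one argument or row to a line, values as JSON. play_rows: Moves the arm, as the interface text tells. Its arguments: {"type":"object","properties":{"series":{"type":"array","items":{"type":"array","items":{"type":"number"}}}},"required":["series"]}

```bash
mkdir -p pics; ls; python3 - <<'E'
from station import ctrl
import cv2,numpy as np
for n in("top","side"):
    d=ctrl.get_image(n); cv2.imwrite(f"pics/{n}0.png",d["img"][:,:,::-1]); np.savez(f"{n}0.npz",**d)
    R=cv2.Rodrigues(np.array(d["rvec"]))[0]; print(n,-R.T@np.array(d["tvec"]).ravel(),d["mtx"])
print(ctrl.state())
E
```

```text
pics
top [ 0.28059228 -0.01195721  1.3103684 ] [[468.99569809   0.         321.25016254]
 [  0.         468.99569809 243.94883452]
 [  0.           0.           1.        ]]
side [0.28578618 0.6908075  0.7742792 ] [[482.06230799   0.         323.02990738]
 [  0.         482.06230799 238.60241428]
 [  0.           0.           1.        ]]
{'time_s': 0.1, 'joints': array([-1.43910598e+00,  8.78877415e-02,  1.37211893e+00,  1.29631205e-05,
        1.68360514e+00, -1.03097660e-01]), 'dq': array([-1.12850451e-03, -8.63407502e-04, -3.23376701e-03,  2.44607985e-04,
       -5.46970291e-05,  1.67641775e-03]), 'joint_efforts': array([ 1.60930118e-03, -3.53013396e+01, -3.14220107e+01, -1.29129276e-04,
        7.96218461e-03, -1.08643675e-05]), 'tcp_pos': array([ 0.12789135, -0.53445875,  0.23024452]), 'tcp_rot': array([ 9.93116643e-01,  1.17125207e-01, -7.99234965e-06, -1.00956719e-03]), 'ft_force': array([ 0.52445969, -0.247943  ,  0.48275925]), 'wrist_torque': array([-0.04813892, -0.04503463, -0.03695883]), 'gripper_force': 0.0, 'gripper_width': 0.9990675122978594}
```

View pics/top0.png

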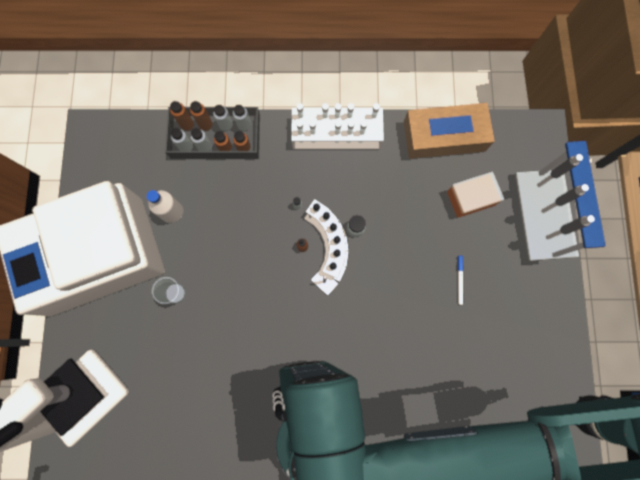

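View pics/side0.png

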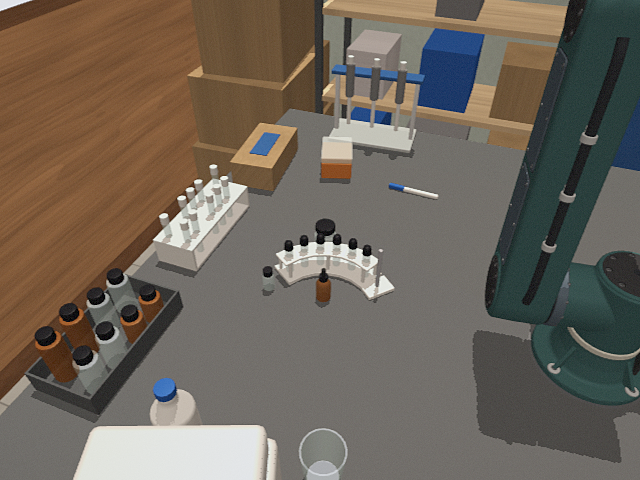

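The top view shows the rack, with caps from about (333,267), next to the pin at (322,281), round to (316,207). The dropper is at (301,245), the jar at (356,226) and the vial at (296,203). The side view shows caps from (367,250) at the pin end to (289,245).

```bash
cat > h.py <<'E'
import numpy as np,cv2
def load(n): return dict(np.load(n))
def cam(d):
    R=cv2.Rodrigues(d["rvec"])[0]; t=d["tvec"].ravel(); return R,t,-R.T@t
def ray(d,uv):
    R,t,c=cam(d); v=R.T@np.linalg.inv(d["mtx"])@np.array([uv[0],uv[1],1.]); return c,v
def onplane(d,uv,z):
    c,v=ray(d,uv); return c+v*(z-c[2])/v[2]
def proj(d,P): return cv2.projectPoints(np.array(P,float).reshape(-1,1,3),d["rvec"],d["tvec"],d["mtx"],None)[0].reshape(-1,2)
E
python3 - <<'E'
from h import *
for n,(x0,y0,x1,y1) in(("top0",(285,190,375,300)),("side0",(255,210,405,310))):
    d=load(n+".npz"); im=d["img"]; c=im[y0:y1,x0:x1]
    g=c.max(2); m=(g<45).astype(np.uint8)
    k,l,s,ce=cv2.connectedComponentsWithStats(m)
    for i in range(1,k):
        if s[i,4]>8:
            uv=ce[i]+[x0,y0]; print(n,uv.round(1),s[i],onplane(d,uv,.093).round(4))
    big=cv2.resize(c[:,:,::-1],None,fx=5,fy=5,interpolation=cv2.INTER_CUBIC)
    cv2.imwrite(f"pics/{n}c.png",big)
E
```

```text
side0 [323.6 229.8] [ 61   9  19  25 270] [ 0.5649 -0.0647  0.093 ]
side0 [303.5 240.6] [45 25  8 11 67] [ 0.5924 -0.0158  0.093 ]
side0 [336.6 239.5] [78 24  8 11 68] [ 0.5278 -0.0446  0.093 ]
side0 [352.5 243.9] [94 28  8 11 68] [ 0.4917 -0.0433  0.093 ]
side0 [288.2 245.9] [30 30  8 11 66] [0.6161 0.0111 0.093 ]
side0 [366.5 250.6] [108  35   8  11  72] [ 0.458  -0.0338  0.093 ]
side0 [267.4 271.7] [ 8 57  9 10 59] [0.6238 0.096  0.093 ]
side0 [323.1 276.2] [64 59  9 14 77] [0.5163 0.068  0.093 ]
```

View pics/top0c.png

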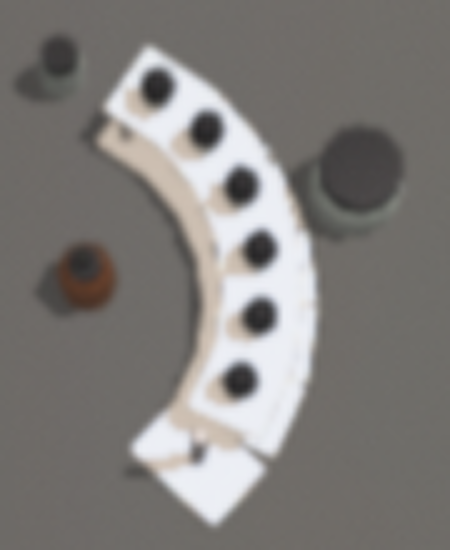

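View pics/side0c.png

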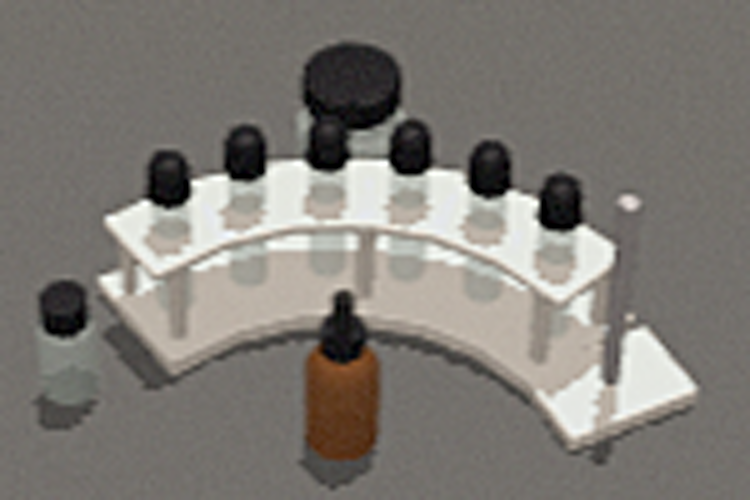

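The crops show all six caps, the pin at top crop (198,452) and side crop (628,203), and the bystanders, all clear of the cap tops. Next I'll locate the caps and fit the rack pose.

```bash
python3 - <<'E'
from h import *
d=load("top0.npz"); x0,y0,x1,y1=285,190,375,300
s=load("side0.npz")
c=d["img"][y0:y1,x0:x1]; 
approx=np.array([[240,381],[260,317],[260,250],[241,187],[207,130],[157,88]])/5+[x0,y0]
g=cv2.cvtColor(d["img"],cv2.COLOR_RGB2GRAY)
m=(cv2.cvtColor(c,cv2.COLOR_RGB2GRAY)<85).astype(np.uint8)
k,l,st,ce=cv2.connectedComponentsWithStats(m)
ce=ce[1:]+[x0,y0]; A=st[1:,4]
side=np.array([[366.5,250.6],[352.5,243.9],[336.6,239.5],[320,238],[303.5,240.6],[288.2,245.9]])
P=[]
for a,sv in zip(approx,side):
    i=np.argmin(np.linalg.norm(ce-a,axis=1)); uv=ce[i]
    p=onplane(d,uv,.092); q=onplane(s,sv,.085)
    print(a.round(1),uv.round(1),A[i],p.round(4),"side",q.round(4)); P.append((p+0)[:2])
P=np.array(P); ang=np.radians([-40,-24,-8,8,24,40]); M=np.c_[-115+130*np.cos(ang),130*np.sin(ang)]/1e3
pm,pp=M.mean(0),P.mean(0); H=(M-pm).T@(P-pp); th=np.arctan2(H[0,1]-H[1,0],H[0,0]+H[1,1])
R=np.array([[np.cos(th),-np.sin(th)],[np.sin(th),np.cos(th)]]); t=pp-R@pm
F=M@R.T+t; print("yaw",np.degrees(th),"t",t,"centre",R@[-.115,0]+t); print(F.round(4)); print(((P-F)*1e3).round(1))
print("pin top view",onplane(d,(285+198/5,190+447/5),.1),"side",onplane(s,(255+628/5,210+203/5),.115))
print("dropper",onplane(d,(285+85/5,190+260/5),.08))
print("jar",onplane(d,(285+361/5,190+168/5),.068),"vial",onplane(d,(285+60/5,190+55/5),.053))
from scipy.spatial.transform import Rotation as Ro
from station import ctrl
S=ctrl.state(); print(S["time_s"],Ro.from_quat(S["tcp_rot"]).as_matrix().round(4))
E
```

```text
[333.  266.2] [332.4 265.8] 25 [ 0.4568 -0.0443  0.092 ] side [ 0.4599 -0.0423  0.085 ]
[337.  253.4] [336.1 252.8] 23 [ 0.4914 -0.0544  0.092 ] side [ 0.494  -0.0519  0.085 ]
[337. 240.] [336.4 239.6] 25 [ 0.5268 -0.0556  0.092 ] side [ 0.5306 -0.0531  0.085 ]
[333.2 227.4] [332.7 226.8] 26 [ 0.5617 -0.0459  0.092 ] side [ 0.5659 -0.0449  0.085 ]
[326.4 216. ] [325.8 215.6] 28 [ 0.5924 -0.0277  0.092 ] side [ 0.596  -0.0242  0.085 ]
[316.4 207.6] [315.9 207.3] 24 [ 0.6153 -0.0011  0.092 ] side [0.62   0.0032 0.085 ]
yaw -74.8071946336654 t [ 0.54055438 -0.03748492] centre [0.51041656 0.07349577]
[[ 0.4559 -0.0445]
 [ 0.4905 -0.055 ]
 [ 0.5267 -0.0555]
 [ 0.5616 -0.046 ]
 [ 0.5926 -0.0273]
 [ 0.6172 -0.0007]]
[[ 1.   0.2]
 [ 0.8  0.5]
 [ 0.1 -0.1]
 [ 0.1  0.1]
 [-0.2 -0.4]
 [-1.8 -0.4]]
pin top view [ 0.42006752 -0.02370902  0.1       ] side [ 0.42571946 -0.02056294  0.115     ]
dropper [0.52286346 0.03614383 0.08      ]
jar [ 0.5759602  -0.11328994  0.068     ] vial [0.64432759 0.05171686 0.053     ]
0.1 [[ 9.726e-01  2.326e-01 -3.000e-04]
 [ 2.326e-01 -9.726e-01  2.000e-03]
 [ 2.000e-04 -2.000e-03 -1.000e+00]]
```

Emit:
play_rows(
  series=[
    [0.04,-0.037,0.0,0,0,0,0],
    [0.085,-0.078,0.0,0,0,0,0],
    [0.13,-0.12,0.0,0,0,0,0],
    [0.175,-0.161,0.0,0,0,0,0],
    [0.215,-0.198,0.0,0,0,0,0],
  ],
)

```text
time_s: 0.72
tcp_pos: [0.2916, -0.2903, 0.2309]
tcp_rot: [0.993, 0.117, 0.0, -0.0]
ft_force: [1.4, -1.0, -0.0]
gripper_width: -0.001
gripper_force: 0.0
```

Emit:
play_rows(
  series=[
    [0.04,-0.037,0.01,0,0,0,0],
    [0.085,-0.078,0.02,0,0,0,0],
    [0.13,-0.12,0.03,0,0,0,0],
    [0.175,-0.161,0.05,0,0,0,0],
    [0.215,-0.198,0.06,0,0,0,0],
  ],
)

```text
time_s: 1.35
tcp_pos: [0.4542, -0.0477, 0.1699]
tcp_rot: [0.993, 0.117, -0.001, -0.0]
ft_force: [0.8, -1.1, -0.1]
gripper_width: 0.002
gripper_force: 0.0
```

Emit:
play_rows(
  series=[
    [0.004,-0.003,0.03,0,0,0,0],
    [0.004,-0.003,0.05,0,0,0,0],
    [0.004,-0.003,0.062,0,0,0,0],
    [0.004,-0.003,0.062,0,0,0,0],
  ],
)

```text
time_s: 1.85
tcp_pos: [0.4564, -0.0459, 0.1083]
tcp_rot: [0.993, 0.117, -0.001, -0.0]
ft_force: [0.5, 0.0, -0.0]
gripper_width: -0.001
gripper_force: 0.0
```

```bash
python3 - <<'E'
from station import ctrl
import cv2,numpy as np
from h import *
d=ctrl.get_image("side"); c=d["img"][150:300,250:450]
s=ctrl.state(); print(s["tcp_pos"],proj(d,[s["tcp_pos"],[.4575,-.0435,.095]]))
cv2.imwrite("pics/s1.png",cv2.resize(c[:,:,::-1],None,fx=4,fy=4,interpolation=cv2.INTER_CUBIC))
E
```

```text
[ 0.45716414 -0.0461332   0.10938327] [[369.04945006 241.12774631]
 [368.06864397 247.00160429]]
```

View pics/s1.png

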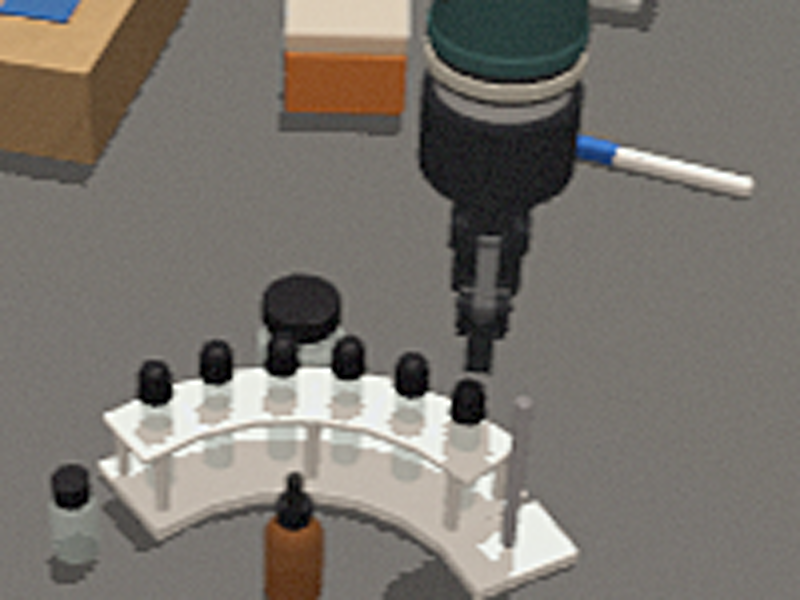

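The side view shows the shut fingertip at crop (478,370), slightly to the pin side of cap 1 at (468,382). I'll shift the target about 3 mm and descend.

Emit:
play_rows(
  series=[
    [0.003,-0.003,0.0,0,0,0,0],
    [0.003,-0.003,0.005,0,0,0,0],
    [0.003,-0.003,0.009,0,0,0,0],
    [0.003,-0.003,0.011,0,0,0,0],
    [0.003,-0.003,0.013,0,0,0,0],
  ],
)

```text
time_s: 2.52
tcp_pos: [0.4594, -0.0423, 0.0961]
tcp_rot: [0.993, 0.117, -0.0, 0.0]
ft_force: [-1.3, -0.6, -0.0]
gripper_width: -0.005
gripper_force: 0.0
```

Emit:
play_rows(
  series=[
    [0,0,0.0015,0,0,0,0],
    [0,0,0.003,0,0,0,0],
    [0,0,0.0045,0,0,0,0],
    [0,0,0.0045,0,0,0,0],
  ],
)

```text
time_s: 3.02
tcp_pos: [0.4594, -0.0423, 0.0918]
tcp_rot: [0.993, 0.117, 0.0, 0.0]
ft_force: [-1.5, 0.2, 2.2]
gripper_width: 0.002
gripper_force: 1.1
```

Emit:
play_rows(
  series=[
    [0,0,0.001,0,0,0,0],
    [0,0,0.002,0,0,0,0],
    [0,0,0.002,0,0,0,0],
  ],
)

```text
time_s: 3.4
tcp_pos: [0.4595, -0.0423, 0.09]
tcp_rot: [0.993, 0.117, 0.0, 0.0]
ft_force: [-2.2, 0.0, 4.5]
gripper_width: -0.004
gripper_force: 2.1
```

Emit:
play_rows(
  series=[
    [0,0,0.0005,0,0,0,0],
    [0,0,0.001,0,0,0,0],
    [0,0,0.001,0,0,0,0],
  ],
)

```text
time_s: 3.78
tcp_pos: [0.4595, -0.0424, 0.0899]
tcp_rot: [0.993, 0.117, 0.0, 0.0]
ft_force: [-3.9, -0.6, 7.7]
gripper_width: 0.002
gripper_force: 4.3
```

Emit:
play_rows(
  series=[
    [0,0,0.0007,0,0,0,0],
    [0,0,0.0007,0,0,0,0],
  ],
)

```text
time_s: 4.03
tcp_pos: [0.4595, -0.0424, 0.0898]
tcp_rot: [0.993, 0.117, 0.0, 0.0]
ft_force: [-5.0, 1.0, 11.9]
gripper_width: 0.002
gripper_force: 5.7
```

Emit:
play_rows(
  series=[
    [0,0,-0.008,0,0,0,0],
    [0,0,-0.015,0,0,0,0],
    [0.015,0.009,-0.015,0,0,0,0],
    [0.031,0.0185,-0.015,0,0,0,0],
    [0.031,0.0185,-0.015,0,0,0,0],
  ],
)

```text
time_s: 4.65
tcp_pos: [0.4945, -0.0533, 0.1029]
tcp_rot: [0.993, 0.117, -0.0, 0.0]
ft_force: [-0.7, 0.4, -0.1]
gripper_width: 0.002
gripper_force: 0.0
```

Emit:
play_rows(
  series=[
    [0,0,0.005,0,0,0,0],
    [0,0,0.008,0,0,0,0],
    [0,0,0.01,0,0,0,0],
    [0,0,0.0115,0,0,0,0],
    [0,0,0.0125,0,0,0,0],
  ],
)

```text
time_s: 5.28
tcp_pos: [0.4936, -0.0529, 0.0907]
tcp_rot: [0.993, 0.117, -0.0, -0.0]
ft_force: [-3.2, 0.8, 3.2]
gripper_width: 0.004
gripper_force: 1.5
```

Emit:
play_rows(
  series=[
    [0,0,0.001,0,0,0,0],
    [0,0,0.0017,0,0,0,0],
    [0,0,0.0017,0,0,0,0],
  ],
)

```text
time_s: 5.65
tcp_pos: [0.4938, -0.053, 0.0899]
tcp_rot: [0.993, 0.117, 0.0, 0.0]
ft_force: [-4.8, 1.3, 6.9]
gripper_width: 0.001
gripper_force: 3.7
```

```bash
python3 - <<'E'
from station import ctrl
import cv2
from h import *
d=ctrl.get_image("side"); c=d["img"][150:300,250:450]
s=ctrl.state(); print(s["tcp_pos"],s["ft_force"],proj(d,[s["tcp_pos"]]))
cv2.imwrite("pics/s2.png",cv2.resize(c[:,:,::-1],None,fx=4,fy=4,interpolation=cv2.INTER_CUBIC))
E
```

```text
[ 0.49382782 -0.05300897  0.08993271] [-4.54431785  0.62041015  6.97924031] [[352.85681843 241.86719119]]
```

View pics/s2.png

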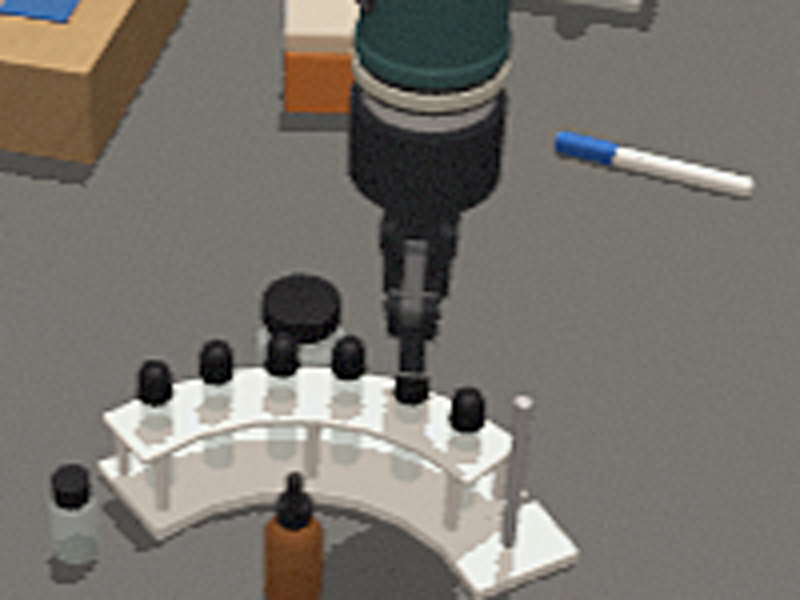

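The view shows the fingertip centred on cap 2 at crop (411,375). Cap 1 is visibly lower and the rack hasn't moved.

Emit:
play_rows(
  series=[
    [0,0,0.0007,0,0,0,0],
    [0,0,0.0007,0,0,0,0],
  ],
)

```text
time_s: 5.95
tcp_pos: [0.4939, -0.053, 0.0899]
tcp_rot: [0.993, 0.117, 0.0, 0.0]
ft_force: [-5.1, 1.6, 9.9]
gripper_width: 0.0
gripper_force: 5.1
```

Emit:
play_rows(
  series=[
    [0,0,-0.008,0,0,0,0],
    [0,0,-0.015,0,0,0,0],
    [0.017,0.0045,-0.015,0,0,0,0],
    [0.035,0.009,-0.015,0,0,0,0],
    [0.035,0.009,-0.015,0,0,0,0],
  ],
)

```text
time_s: 6.58
tcp_pos: [0.531, -0.0539, 0.1031]
tcp_rot: [0.993, 0.117, 0.0, 0.0]
ft_force: [0.5, 0.4, 0.2]
gripper_width: -0.001
gripper_force: 0.0
```

Emit:
play_rows(
  series=[
    [0,0,0.005,0,0,0,0],
    [0,0,0.008,0,0,0,0],
    [0,0,0.01,0,0,0,0],
    [0,0,0.0115,0,0,0,0],
    [0,0,0.0125,0,0,0,0],
  ],
)

```text
time_s: 7.2
tcp_pos: [0.5296, -0.0537, 0.0907]
tcp_rot: [0.993, 0.117, -0.0, 0.0]
ft_force: [-2.3, 0.2, 4.2]
gripper_width: -0.001
gripper_force: 1.5
```

Emit:
play_rows(
  series=[
    [0,0,0.001,0,0,0,0],
    [0,0,0.0017,0,0,0,0],
    [0,0,0.0017,0,0,0,0],
  ],
)

```text
time_s: 7.58
tcp_pos: [0.5299, -0.0537, 0.09]
tcp_rot: [0.993, 0.117, -0.0, 0.0]
ft_force: [-3.4, 0.9, 7.1]
gripper_width: 0.001
gripper_force: 3.5
```

Emit:
play_rows(
  series=[
    [0,0,0.0007,0,0,0,0],
    [0,0,0.0007,0,0,0,0],
  ],
)

```text
time_s: 7.82
tcp_pos: [0.5299, -0.0537, 0.0899]
tcp_rot: [0.993, 0.117, 0.0, 0.0]
ft_force: [-5.2, 0.1, 9.4]
gripper_width: 0.001
gripper_force: 4.7
```

Emit:
play_rows(
  series=[
    [0,0,-0.008,0,0,0,0],
    [0,0,-0.015,0,0,0,0],
    [0.018,-0.0005,-0.015,0,0,0,0],
    [0.036,-0.001,-0.015,0,0,0,0],
    [0.036,-0.001,-0.015,0,0,0,0],
  ],
)

```text
time_s: 8.45
tcp_pos: [0.5656, -0.0442, 0.1032]
tcp_rot: [0.993, 0.117, 0.0, 0.0]
ft_force: [-0.1, 0.4, 0.4]
gripper_width: -0.001
gripper_force: 0.0
```

Emit:
play_rows(
  series=[
    [0,0,0.005,0,0,0,0],
    [0,0,0.008,0,0,0,0],
    [0,0,0.01,0,0,0,0],
    [0,0,0.0115,0,0,0,0],
    [0,0,0.0125,0,0,0,0],
  ],
)

```text
time_s: 9.07
tcp_pos: [0.5645, -0.0444, 0.0909]
tcp_rot: [0.993, 0.117, -0.0, 0.0]
ft_force: [-3.4, 0.4, 2.6]
gripper_width: 0.002
gripper_force: 1.5
```

Emit:
play_rows(
  series=[
    [0,0,0.001,0,0,0,0],
    [0,0,0.0017,0,0,0,0],
    [0,0,0.0017,0,0,0,0],
  ],
)

```text
time_s: 9.45
tcp_pos: [0.5647, -0.0444, 0.09]
tcp_rot: [0.993, 0.117, 0.0, 0.0]
ft_force: [-4.1, 0.7, 6.6]
gripper_width: 0.002
gripper_force: 3.1
```

Emit:
play_rows(
  series=[
    [0,0,0.0007,0,0,0,0],
    [0,0,0.0007,0,0,0,0],
  ],
)

```text
time_s: 9.7
tcp_pos: [0.5648, -0.0444, 0.0899]
tcp_rot: [0.993, 0.117, 0.0, 0.0]
ft_force: [-6.1, -0.0, 9.0]
gripper_width: -0.003
gripper_force: 4.3
```

Emit:
play_rows(
  series=[
    [0,0,-0.008,0,0,0,0],
    [0,0,-0.015,0,0,0,0],
    [0.017,-0.0055,-0.015,0,0,0,0],
    [0.0345,-0.011,-0.015,0,0,0,0],
    [0.0345,-0.011,-0.015,0,0,0,0],
  ],
)

```text
time_s: 10.32
tcp_pos: [0.597, -0.0246, 0.1028]
tcp_rot: [0.993, 0.118, 0.0, -0.0]
ft_force: [-0.5, -0.3, -0.2]
gripper_width: 0.002
gripper_force: 0.0
```

Emit:
play_rows(
  series=[
    [0,0,0.005,0,0,0,0],
    [0,0,0.008,0,0,0,0],
    [0,0,0.01,0,0,0,0],
    [0,0,0.0115,0,0,0,0],
    [0,0,0.0125,0,0,0,0],
  ],
)

```text
time_s: 10.95
tcp_pos: [0.5954, -0.0257, 0.091]
tcp_rot: [0.993, 0.117, -0.0, -0.0]
ft_force: [-2.4, -0.0, 3.3]
gripper_width: -0.0
gripper_force: 1.5
```

Emit:
play_rows(
  series=[
    [0,0,0.001,0,0,0,0],
    [0,0,0.0017,0,0,0,0],
    [0,0,0.0017,0,0,0,0],
  ],
)

```text
time_s: 11.32
tcp_pos: [0.5956, -0.0257, 0.09]
tcp_rot: [0.993, 0.117, -0.0, 0.0]
ft_force: [-3.9, 0.4, 5.8]
gripper_width: -0.001
gripper_force: 2.9
```

Emit:
play_rows(
  series=[
    [0,0,0.0007,0,0,0,0],
    [0,0,0.001,0,0,0,0],
  ],
)

```text
time_s: 11.58
tcp_pos: [0.5957, -0.0257, 0.09]
tcp_rot: [0.993, 0.117, 0.0, 0.0]
ft_force: [-5.7, 0.5, 10.1]
gripper_width: -0.005
gripper_force: 4.9
```

Emit:
play_rows(
  series=[
    [0,0,-0.008,0,0,0,0],
    [0,0,-0.015,0,0,0,0],
    [0.015,-0.01,-0.015,0,0,0,0],
    [0.03,-0.02,-0.015,0,0,0,0],
    [0.03,-0.02,-0.015,0,0,0,0],
  ],
)

```text
time_s: 12.2
tcp_pos: [0.6212, 0.0024, 0.1025]
tcp_rot: [0.993, 0.118, -0.0, -0.0]
ft_force: [-0.2, 0.1, -0.8]
gripper_width: 0.004
gripper_force: 0.0
```

Emit:
play_rows(
  series=[
    [0,0,0.005,0,0,0,0],
    [0,0,0.008,0,0,0,0],
    [0,0,0.01,0,0,0,0],
    [0,0,0.0115,0,0,0,0],
    [0,0,0.0125,0,0,0,0],
  ],
)

```text
time_s: 12.82
tcp_pos: [0.62, 0.0007, 0.0909]
tcp_rot: [0.993, 0.117, -0.0, 0.0]
ft_force: [-2.7, 0.1, 2.6]
gripper_width: 0.006
gripper_force: 1.5
```

Emit:
play_rows(
  series=[
    [0,0,0.001,0,0,0,0],
    [0,0,0.002,0,0,0,0],
    [0,0,0.0025,0,0,0,0],
    [0,0,0.0025,0,0,0,0],
  ],
)

```text
time_s: 13.32
tcp_pos: [0.6202, 0.0007, 0.0899]
tcp_rot: [0.993, 0.117, 0.0, 0.0]
ft_force: [-5.9, 1.2, 8.7]
gripper_width: -0.001
gripper_force: 4.3
```

```bash
python3 - <<'E'
from station import ctrl
import cv2
d=ctrl.get_image("side"); c=d["img"][150:300,250:450]
s=ctrl.state(); print(s["time_s"],s["tcp_pos"],s["ft_force"])
cv2.imwrite("pics/s3.png",cv2.resize(c[:,:,::-1],None,fx=4,fy=4,interpolation=cv2.INTER_CUBIC))
E
```

```text
13.375 [0.62017319 0.00070229 0.08994639] [-4.34515793  0.38426769  8.71579609]
```

View pics/s3.png

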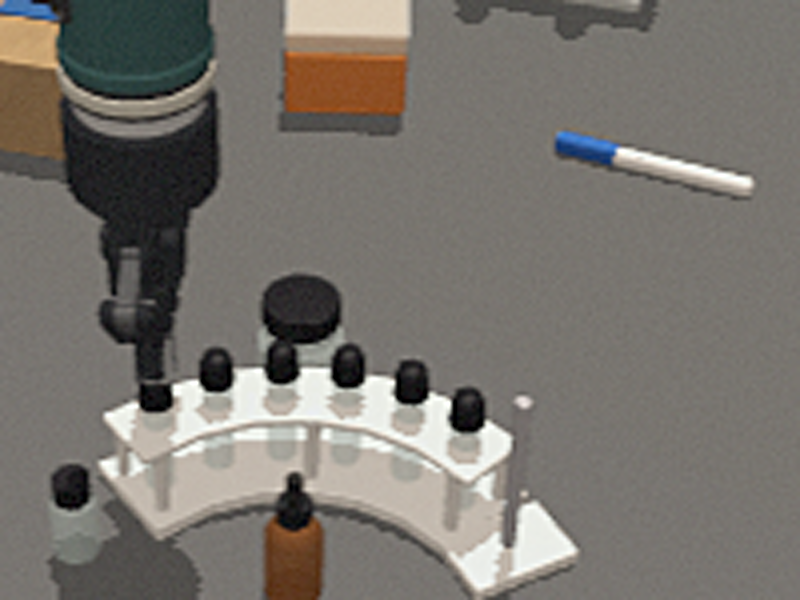

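The fingertip is on cap 6 at crop (155,385). Caps 1–5 are all lower than before, and the rack and bystanders are where they were. I'll retreat straight up.

Emit:
play_rows(
  series=[
    [0,0,0.0005,0,0,0,0],
    [0,0,-0.015,0,0,0,0],
    [0,0,-0.05,0,0,0,0],
    [0,0,-0.09,0,0,0,0],
    [0,0,-0.13,0,0,0,0],
  ],
)

```text
time_s: 14.0
tcp_pos: [0.6208, 0.0006, 0.2195]
tcp_rot: [0.993, 0.117, 0.001, 0.0]
ft_force: [1.0, -0.2, 1.3]
gripper_width: -0.001
gripper_force: 0.0
```

Emit:
play_rows(
  series=[
    [0,0,-0.03,0,0,0,0],
    [0,0,-0.03,0,0,0,0],
    [0,0,-0.03,0,0,0,0],
    [0,0,-0.03,0,0,0,0],
  ],
)

```text
time_s: 14.5
tcp_pos: [0.6196, 0.0009, 0.2456]
tcp_rot: [0.993, 0.117, -0.002, -0.0]
ft_force: [-0.8, -0.2, -0.2]
gripper_width: -0.003
gripper_force: 0.0
```

```bash
python3 - <<'E'
from station import ctrl
from h import *
d=ctrl.get_image("side"); s=ctrl.state(); print(s["time_s"],s["tcp_pos"],s["ft_force"])
o=load("side0.npz")
for u,v in [(366.5,250.6),(352.5,243.9),(336.6,239.5),(320,239),(303.5,240.6),(288.2,245.9)]:
    r=[]
    for e in(o,d):
        col=e["img"][int(v)-12:int(v)+14,int(round(u))-1:int(round(u))+2].max(2).mean(1)
        r.append([int(v)-12+i for i in np.where(col<60)[0]][0::1])
    print([(x[0],x[-1]) if x else None for x in r])
E
```

```text
14.55 [0.6196615  0.00084576 0.24584924] [-0.17625175  0.07867925 -0.80168221]
[(np.int64(245), np.int64(255)), (np.int64(247), np.int64(257))]
[(np.int64(238), np.int64(248)), (np.int64(240), np.int64(250))]
[(np.int64(234), np.int64(244)), (np.int64(236), np.int64(246))]
[(np.int64(227), np.int64(243)), (np.int64(227), np.int64(245))]
[(np.int64(235), np.int64(245)), (np.int64(237), np.int64(247))]
[(np.int64(240), np.int64(250)), (np.int64(242), np.int64(252))]
```

All six caps have dropped by the same amount, and the arm is clear.

```bash
python3 -c "
from station import ctrl
print(ctrl.close_job())"
```

```text
the job is handed in; nothing more can be done
None
```

All six caps were pressed home in order from the pin end in one low pass (about 12 N at most, 14.6 s in all); the rack and bystanders showed no movement, the arm finished clear, and the job is handed in.

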